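# Sort the polishing bench's parts into their trays

## Robot

A 6-joint arm with a two-finger parallel gripper is mounted at the origin on the work surface. World frame = base frame: x ahead of the robot, y to its left, z up, the work surface at z = 0. Lengths are in m, angles in rad, forces in N, time in s.
With the tool pointing down it reaches from about 0.4 to 0.825 m from the base axis. Payload 7 kg.
Tool frame: the origin (TCP) lies at the very end of the fingers, on their centre line; the grasp point (between the pads) lies arm.grip_point_offset behind it (arm.grip_point_offset is the distance from the TCP to the grasp point, in m); z points along the fingers, y is the line along which they close (so a half turn about z gives the same grasp; the last joint's range is limited). The gripper opens to 88 mm and grips with 3 to 60 N. Pads are 19 mm wide; open, the fingers measure 130 mm over their backs; the gripper's body (78 mm by 193 mm) begins 47 mm behind the grasp point.
Start: joints at [1.442, 0.359, 0.012, 0, -1.224, -0.288], TCP at [0.273, 0.617, 0.227] pointing down, gripper open.
Joint ranges: [-3.07, 3.07], [-1.43, 2.12], [-1.02, 1.25], [-3.03, 1.67], [-3.05, -0], [-3.03, 3.03]. Speed limits (rad/s): [2.39, 2.39, 3.01, 3.14, 3.14, 3.14].

## Interface

Orientations are given as [roll, pitch, yaw] about the fixed x, y, z axes, in that order (R = Rz(yaw) Ry(pitch) Rx(roll)).
In Python, from station import arm gives the robot as it stands.
- The arm moves only by the shell command python3 -m crank 'ROWS' [OPENING] [FORCE]. ROWS is JSON, a list of rows, each an object of numbers: "dx", "dy", "dz": the shift along the tool's x, y, z in cm; "wx", "wy", "wz": the turn, a rotation vector about the tool's x, y, z in degrees. A call has exactly 10 rows; each row is the pose to reach, as a shift and turn from the pose commanded when the call began, along the tool's axes at that moment; what a row does not reach only later rows make up. A row lasts 1/8 s, in which the tool goes at most 62.5 mm and 10.7 degrees, less where a joint would pass 70% of its speed; a pose out of reach is approached as far as the arm can. A call with a gripper value outside its range is refused whole. OPENING is the finger opening in cm, from 0 to 8.76, set as the call begins (- or left out, the last holds). The fingers move at their own pace and stop on an object; FORCE is the grip in N (left out, the last holds). Time passes only in rows, so rows that repeat a pose let the fingers close, or fill a call up. It gives the time, the measured TCP pose, the force, the opening and the grip force at its end, in the units of the state.
- arm.get_state(): the state, without advancing time (a new reading comes with each control period).
- arm.grab_frame(name): name is "scene" or "top"; returns the picture (384x512x3 uint8, red, green, blue); there is no depth.
- arm.calibration(name): a dict with "fx", "fy", "cx", "cy" (pixels), "dist_coeffs" ([k1, k2, p1, p2, k3] as OpenCV has them; the pictures are not rectified), "world_from_camera" (4x4, takes a point from camera to world coordinates). Camera axes: x right, y down, z forward; pixel columns grow to the right and rows downward; lengths in m; the calibration is good to about 2 mm. A picture is of the moment at which its call begins. calibration takes no time and is no camera call.
- arm.job_done(): hands the job in; it is judged then, once.
Trained networks look in the newest picture that a camera, given by its name, has taken for a name from the list of things; names that differ only in an ending like _2 or _b are one class to them, and where a whole thing is asked for, a point or a joint stands for the part that bears it (a point fixed in the world has none). Each returns a list of dicts, best first, with "confidence" (0 to 1); they miss things now and then, are a little off and sometimes report something else, mostly with a low value. They report only what shows in the picture. A call takes as long as a camera call. They do not tell look-alikes from the thing itself.
- arm.find_in(camera, query): "centre" ([x, y, z] in m, in world coordinates, good to about 4 mm: the middle of the surface that is visible of it).
- arm.masks_of(camera, query): "pixels" (384x512 bool, what is visible of it).
- arm.mark_of(camera, query): "centre" ([x, y, z] in m, in world coordinates, good to about 4 mm: a listed point, or the origin of a listed thing).
The state is a dict: "t": time; "q": joint angles; "qd": joint speeds; "joint_efforts": joint torques, N m; "eef_pos": TCP position; "ee_rot": TCP orientation; "force": force on the tool from outside, world axes, zero at the start; "moment": the same for the moment, N m; "width": finger opening in m; "gripper_force": force on a finger pad.
Only numpy, scipy, OpenCV 4.12 (cv2) and the standard library are available. Lean on these libraries where they do the work, as an engineer would, in place of code of your own. Each camera call takes 0.05 s, during which the arm holds its last target. There are 200 camera calls.

## Task

Sort the five loose parts on the polishing bench by finish: both brass parts into the green tray, both polished steel parts into the yellow tray, and the black unpolished ring into the red tray. Set each one down (do not drop or throw it) flat on its tray's floor, rings lying and bushes standing on their flanges, none on top of another or on a rim, and let go. Leave the wax bar and the pliers where they are.

Things in the scene. Friction and masses are not known exactly. Their poses are not given: they have to be found in the camera images.
- brass_ring: Golden-orange polished brass ring lying flat: outside diameter 44 mm, hole 26 mm, 16 mm tall, about 0.13 kg. Origin on its axis at its underside, z (its axis) up.
- steel_ring: Silver-white polished steel ring lying flat: outside diameter 44 mm, hole 26 mm, 16 mm tall, about 0.13 kg. Origin on its axis at its underside, z (its axis) up.
- raw_ring: Black, still unpolished ring lying flat: outside diameter 44 mm, hole 26 mm, 16 mm tall, about 0.13 kg. Origin on its axis at its underside, z (its axis) up.
- brass_bush: Golden-orange polished brass flanged bush standing on its flange: round flange 40 mm diameter and 6 mm thick at the bottom, above it a plain round body 26 mm in diameter up to 30 mm in total height, a dark bore mark on top, about 0.13 kg. Origin on its axis at the underside of the flange, z (its axis) up.
- steel_bush: Silver-white polished steel flanged bush standing on its flange: round flange 40 mm diameter and 6 mm thick at the bottom, above it a plain round body 26 mm in diameter up to 30 mm in total height, a dark bore mark on top, about 0.13 kg. Origin on its axis at the underside of the flange, z (its axis) up.
- green_tray: Green plastic tray for the brass parts: open-topped rectangular box, fixed to the bench, 130 mm along its own x by 160 mm along its own y outside, walls 4 mm thick, rim 18 mm above the bench, floor 4 mm thick. Origin at the centre of its underside (on the bench), z up.
- yellow_tray: Yellow plastic tray for the polished steel parts: open-topped rectangular box, fixed to the bench, 130 mm along its own x by 160 mm along its own y outside, walls 4 mm thick, rim 18 mm above the bench, floor 4 mm thick. Origin at the centre of its underside (on the bench), z up.
- red_tray: Red plastic tray for parts that need polishing again: open-topped rectangular box, fixed to the bench, 130 mm along its own x by 160 mm along its own y outside, walls 4 mm thick, rim 18 mm above the bench, floor 4 mm thick. Origin at the centre of its underside (on the bench), z up.
- wax_bar: Bystander: magenta bar of polishing wax, 100 mm (own x) by 45 mm by 30 mm tall, loose on the bench, not to be moved. Origin at the centre of its underside.
- pliers: Bystander: pliers with two red handles and steel jaws, lying flat and loose on the bench, not to be moved. About 160 mm long along own x (handles reach 106 mm to -x, jaws 53 mm to +x), 56 mm wide over the handles, 12 mm tall. Origin at the pivot, on the underside.
Not all that is in view belongs to the job. Several things look just like the raw_ring: the one meant starts farthest to the robot's left.

How it is judged:
At the end, for the whole second after the job is handed in: Brass parts in the green tray, steel in the yellow, black ring in the red: each axis within 48 mm (tray x) and 62 mm (tray y) of the tray's centre, underside below 12 mm above the bench, upright within 0.2 rad, slower than 0.02 m/s (x of brass_ring in the frame of green_tray between -0.048 and 0.048 m and y of brass_ring in the frame of green_tray between -0.062 and 0.062 m and z of each of brass_ring, brass_bush in the frame of green_tray below 0.012 m and angle between each of brass_ring, brass_bush, steel_ring, steel_bush, raw_ring's own z axis and vertical below 0.2 rad and linear speed of each of brass_ring, brass_bush, steel_ring, steel_bush, raw_ring below 0.02 m/s and x of brass_bush in the frame of green_tray between -0.048 and 0.048 m and y of brass_bush in the frame of green_tray between -0.062 and 0.062 m and x of steel_ring in the frame of yellow_tray between -0.048 and 0.048 m and y of steel_ring in the frame of yellow_tray between -0.062 and 0.062 m and z of each of steel_ring, steel_bush in the frame of yellow_tray below 0.012 m and x of steel_bush in the frame of yellow_tray between -0.048 and 0.048 m and y of steel_bush in the frame of yellow_tray between -0.062 and 0.062 m and x of raw_ring in the frame of red_tray between -0.048 and 0.048 m and y of raw_ring in the frame of red_tray between -0.062 and 0.062 m and z of raw_ring in the frame of red_tray below 0.012 m); the robot touches nothing.
It fails at once if wax bar moved by more than 20 mm (distance of wax_bar from where it was at the start of the episode above 0.02 m).
It fails at once if pliers moved by more than 20 mm (distance of pliers from where it was at the start of the episode above 0.02 m).
It fails at once if a part is dropped from more than about 25 mm, or thrown (faster than 0.7 m/s with no finger on it) ((linear speed of brass_ring above 0.7 m/s and contact force between the fingers and brass_ring below 0.05 N) or (linear speed of brass_bush above 0.7 m/s and contact force between the fingers and brass_bush below 0.05 N) or (linear speed of steel_ring above 0.7 m/s and contact force between the fingers and steel_ring below 0.05 N) or (linear speed of steel_bush above 0.7 m/s and contact force between the fingers and steel_bush below 0.05 N) or (linear speed of raw_ring above 0.7 m/s and contact force between the fingers and raw_ring below 0.05 N)).
It also fails if it takes over 99 s, if anything falls off the work surface, if the arm or the gripper's body presses on something with over 40 N, if the wrist force passes 120 N, or if a joint passes its speed limit or range.

## Working session

There is one attempt and no reset: what is moved stays moved. The work goes in short steps, Python scripts to look and compute and a shell command to move; the robot and the scene stay as the last step left them, time stands still between calls to the robot, and variables do not carry over. Pictures are saved under pics/ and viewed, at most 14 in all, crops included, and the job is handed in when it is done.

```bash
ls; mkdir -p pics; python3 - <<'E'
from station import arm
import cv2
for n in("scene","top"):
    f=arm.grab_frame(n); cv2.imwrite(f"pics/{n}0.png",cv2.cvtColor(f,cv2.COLOR_RGB2BGR))
    c=arm.calibration(n); print(n,c)
s=arm.get_state();print(s['t'],s['eef_pos'],s['ee_rot'],s['width'],arm.grip_point_offset)
for q in["brass_ring","steel_ring","raw_ring","brass_bush","steel_bush","green_tray","yellow_tray","red_tray","wax_bar","pliers"]:
    for n in("top","scene"):
        print(q,n,[(round(d['confidence'],2),[round(float(v),3) for v in d['centre']]) for d in arm.mark_of(n,q)])
E
```

```text
pics
scene {'fx': 394.43389153026754, 'fy': 394.43389153026754, 'cx': 261.5948565829261, 'cy': 193.4640743086614, 'dist_coeffs': array([0.01393718, 0.        , 0.        , 0.        , 0.        ]), 'world_from_camera': array([[-0.49401223,  0.74316085, -0.45129133,  1.02147032],
       [ 0.86943135,  0.42606631, -0.25011322,  0.28508951],
       [ 0.00640567, -0.51592582, -0.85660931,  1.02249176],
       [ 0.        ,  0.        ,  0.        ,  1.        ]])}
top {'fx': 465.9854626808288, 'fy': 465.9854626808288, 'cx': 251.0588506775509, 'cy': 199.7736939937401, 'dist_coeffs': array([0.01165222, 0.        , 0.        , 0.        , 0.        ]), 'world_from_camera': array([[ 0.01150398, -0.99723936,  0.07335746,  0.42179979],
       [-0.99974416, -0.01004199,  0.02026746, -0.01845734],
       [-0.01947485, -0.07357185, -0.99709975,  1.10885463],
       [ 0.        ,  0.        ,  0.        ,  1.        ]])}
0.1 [0.27312467 0.61679543 0.22570851] [ 3.14008141e+00 -1.85858973e-04 -4.16885427e-01] 0.08734237545430308 0.0188
brass_ring top [(0.64, [0.463, 0.118, 0.001])]
brass_ring scene
[... 566 characters left out ...]
])]
steel_bush top [(0.51, [0.453, -0.012, 0.002]), (0.21, [0.45, -0.108, 0.001])]
steel_bush scene [(0.62, [0.455, -0.005, 0.003])]
green_tray top [(0.73, [0.466, -0.345, 0.001]), (0.28, [0.674, -0.343, -0.0])]
green_tray scene [(0.86, [0.466, -0.346, -0.001])]
yellow_tray top [(0.72, [0.453, 0.347, -0.004])]
yellow_tray scene [(0.75, [0.454, 0.346, -0.001])]
red_tray top [(0.75, [0.638, -0.021, 0.001])]
red_tray scene [(0.63, [0.636, -0.019, -0.001])]
wax_bar top [(0.68, [0.67, -0.343, 0.001])]
wax_bar scene [(0.72, [0.674, -0.343, -0.0]), (0.26, [0.638, -0.016, -0.002])]
pliers top [(0.7, [0.669, 0.335, -0.004]), (0.61, [0.453, 0.348, 0.001])]
pliers scene [(0.96, [0.674, 0.338, -0.003])]
```

View pics/top0.png

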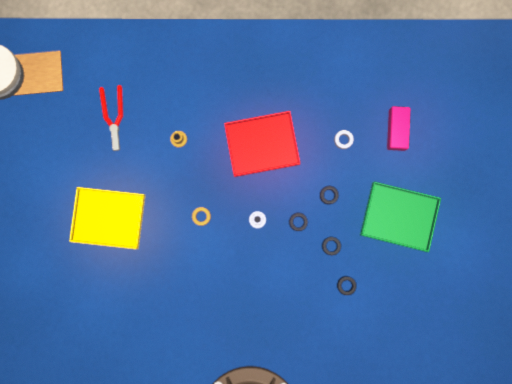

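View pics/scene0.png

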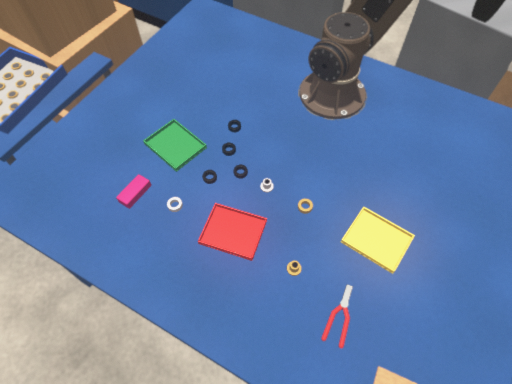

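Brass ring at top (201,216), steel bush (258,219), brass bush (178,139), steel ring (344,139). There are four black rings, at (299,222), (329,195), (332,246) and (347,286). The robot's left is +y, which is image left, so the raw_ring should be the one at (299,222). I'll confirm that in a crop and measure precisely.

```bash
cat > meas.py <<'E'
from station import arm
import numpy as np, cv2
def ray(n,uv):
    c=arm.calibration(n);K=np.array([[c['fx'],0,c['cx']],[0,c['fy'],c['cy']],[0,0,1]])
    p=cv2.undistortPoints(np.array(uv,float).reshape(-1,1,2),K,c['dist_coeffs']).reshape(-1,2)
    T=c['world_from_camera'];d=np.c_[p,np.ones(len(p))]@T[:3,:3].T
    return T[:3,3],d
def onplane(n,uv,z):
    o,d=ray(n,uv);return o+d*((z-o[2])/d[:,2:])
def blobs(n,q,z):
    out=[]
    for m in arm.masks_of(n,q):
        k=m['pixels'].astype(np.uint8)
        if k.sum()<8: continue
        cs,_=cv2.findContours(k,cv2.RETR_EXTERNAL,cv2.CHAIN_APPROX_NONE);c=max(cs,key=cv2.contourArea)
        out.append((m['confidence'],c.reshape(-1,2)))
    return out
def parts():
    for q,z in dict(brass_ring=.009,steel_ring=.009,raw_ring=.009,brass_bush=.012,steel_bush=.012).items():
        for n in("top","scene"):
            for cf,c in blobs(n,q,z):
                (u,v),r=cv2.minEnclosingCircle(c) if n=="top" else (cv2.fitEllipse(c)[0],0) if len(c)>5 else ((0,0),0)
                print(q,n,round(cf,2),(round(u),round(v)),onplane(n,[u,v],z)[0][:2].round(4))
E
python3 - <<'E'
from meas import *
f=arm.grab_frame("top");arm.grab_frame("scene")
parts()
for q in("green_tray","yellow_tray","red_tray"):
    for n in("top","scene"):
        for cf,c in blobs(n,q,.018)[:1]:
            P=onplane(n,c,.018)[:,:2].astype(np.float32)
            print(q,n,round(cf,2),cv2.minAreaRect(P))
cv2.imwrite("pics/crop1.png",cv2.cvtColor(cv2.resize(f[170:310,270:370],None,fx=4,fy=4,interpolation=cv2.INTER_CUBIC),cv2.COLOR_RGB2BGR))
E
```

```text
brass_ring top 0.63 (201, 216) [0.4636 0.1212]
brass_ring scene 0.7 (305, 206) [0.461  0.1201]
brass_ring scene 0.26 (378, 239) [0.4561 0.3454]
steel_ring top 0.67 (343, 139) [ 0.6501 -0.2139]
steel_ring scene 0.64 (174, 203) [ 0.6453 -0.2174]
raw_ring top 0.71 (331, 246) [ 0.3973 -0.1853]
raw_ring top 0.57 (347, 284) [ 0.3077 -0.2212]
raw_ring top 0.55 (298, 221) [ 0.453  -0.1077]
raw_ring top 0.5 (326, 192) [ 0.5241 -0.1717]
raw_ring scene 0.66 (229, 149) [ 0.395  -0.1857]
raw_ring scene 0.55 (234, 126) [ 0.3033 -0.222 ]
brass_bush top 0.47 (178, 139) [0.6465 0.179 ]
steel_bush top 0.74 (258, 219) [ 0.4569 -0.0121]
steel_bush top 0.73 (106, 217) [0.4582 0.3454]
steel_bush top 0.66 (262, 144) [ 0.6371 -0.0207]
steel_bush scene 0.68 (267, 185) [ 0.4567 -0.0112]
green_tray top 0.77 ((0.46825918555259705, -0.34313106536865234), (0.16354665160179138, 0.13092882931232452), 76.55172729492188)
green_tray scene 0.65 ((0.4695098102092743, -0.34217292070388794), (0.1711249053478241, 0.13641062378883362), 76.45738220214844)
yellow_tray top 0.76 ((0.4568066895008087, 0.3430843949317932), (0.1643928438425064, 0.1316678822040558), 83.99617004394531)
yellow_tray scene 0.92 ((0.45888546109199524, 0.3421352505683899), (0.15970076620578766, 0.14117927849292755), 84.09649658203125)
red_tray top 0.57 ((0.6368396282196045, -0.020790062844753265), (0.13078565895557404, 0.15939925611019135), 11.43848705291748)
red_tray scene 0.89 ((0.6377255916595459, -0.020544089376926422), (0.13715316355228424, 0.16454926133155823), 10.93605899810791)
```

View pics/crop1.png

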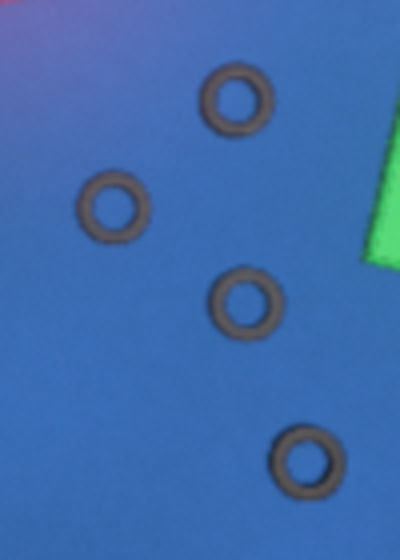

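The crop shows the four black rings. The leftmost, at crop (113,207) and so top (298,222), is clearly farthest to the robot's left, so it is the raw_ring. I'll start with the brass bush.

```bash
python3 -m crank '[{"dx":5,"dy":2.4,"dz":1,"wz":8},{"dx":10,"dy":4.8,"dz":2,"wz":16},{"dx":16,"dy":7.5,"dz":4,"wz":25},{"dx":22,"dy":10,"dz":6,"wz":34},{"dx":28,"dy":13,"dz":8,"wz":43},{"dx":34,"dy":16,"dz":9,"wz":52},{"dx":40,"dy":19,"dz":10,"wz":60},{"dx":46,"dy":22,"dz":11.5,"wz":66.1},{"dx":52,"dy":24.8,"dz":12.6,"wz":66.1},{"dx":52,"dy":24.8,"dz":12.6,"wz":66.1}]' 5 25
```

```text
$[0]: bad value
```

```bash
python3 -m crank '[{"dx":5,"dy":2.4,"dz":1,"wx":0,"wy":0,"wz":8},{"dx":10,"dy":4.8,"dz":2,"wx":0,"wy":0,"wz":16},{"dx":16,"dy":7.5,"dz":4,"wx":0,"wy":0,"wz":25},{"dx":22,"dy":10,"dz":6,"wx":0,"wy":0,"wz":34},{"dx":28,"dy":13,"dz":8,"wx":0,"wy":0,"wz":43},{"dx":34,"dy":16,"dz":9,"wx":0,"wy":0,"wz":52},{"dx":40,"dy":19,"dz":10,"wx":0,"wy":0,"wz":60},{"dx":46,"dy":22,"dz":11.5,"wx":0,"wy":0,"wz":66.1},{"dx":52,"dy":24.8,"dz":12.6,"wx":0,"wy":0,"wz":66.1},{"dx":52,"dy":24.8,"dz":12.6,"wx":0,"wy":0,"wz":66.1}]' 5 25; python3 -m crank --help | head -30
```

```text
t: 3.25
eef_pos: [0.6496, 0.1774, 0.0998]
ee_rot: [3.141, -0.0, -1.572]
force: [0.5, 0.3, -0.5]
width: 0.05
gripper_force: 0.0invalid input: not JSON, or not a number
```

```bash
python3 -m crank '[{"dx":-0.1,"dy":0.1,"dz":1.5,"wx":0,"wy":0,"wz":0},{"dx":-0.1,"dy":0.1,"dz":3.5,"wx":0,"wy":0,"wz":0},{"dx":-0.1,"dy":0.1,"dz":5.5,"wx":0,"wy":0,"wz":0},{"dx":-0.1,"dy":0.1,"dz":7,"wx":0,"wy":0,"wz":0},{"dx":-0.1,"dy":0.1,"dz":8,"wx":0,"wy":0,"wz":0},{"dx":-0.1,"dy":0.1,"dz":8.6,"wx":0,"wy":0,"wz":0},{"dx":-0.1,"dy":0.1,"dz":8.9,"wx":0,"wy":0,"wz":0},{"dx":-0.1,"dy":0.1,"dz":8.9,"wx":0,"wy":0,"wz":0},{"dx":-0.1,"dy":0.1,"dz":8.9,"wx":0,"wy":0,"wz":0},{"dx":-0.1,"dy":0.1,"dz":8.9,"wx":0,"wy":0,"wz":0}]' 5 25
python3 -m crank '[{"dx":0,"dy":0,"dz":0,"wx":0,"wy":0,"wz":0},{"dx":0,"dy":0,"dz":0,"wx":0,"wy":0,"wz":0},{"dx":0,"dy":0,"dz":0,"wx":0,"wy":0,"wz":0},{"dx":0,"dy":0,"dz":0,"wx":0,"wy":0,"wz":0},{"dx":0,"dy":0,"dz":-0.5,"wx":0,"wy":0,"wz":0},{"dx":0,"dy":0,"dz":-1.5,"wx":0,"wy":0,"wz":0},{"dx":0,"dy":0,"dz":-3,"wx":0,"wy":0,"wz":0},{"dx":0,"dy":0,"dz":-5,"wx":0,"wy":0,"wz":0},{"dx":0,"dy":0,"dz":-7,"wx":0,"wy":0,"wz":0},{"dx":0,"dy":0,"dz":-8,"wx":0,"wy":0,"wz":0}]' 0 25
```

```text
t: 4.5
eef_pos: [0.6476, 0.181, 0.012]
ee_rot: [-3.141, 0.0, -1.57]
force: [0.4, -0.9, -0.4]
width: 0.0499
gripper_force: 0.0
t: 5.75
eef_pos: [0.6481, 0.1813, 0.0939]
ee_rot: [-3.139, 0.001, -1.57]
force: [0.1, -0.7, -2.4]
width: 0.0253
gripper_force: 25.0
```

```bash
python3 -m crank '[{"dx":3,"dy":1,"dz":0,"wx":0,"wy":0,"wz":0},{"dx":8,"dy":2.7,"dz":0,"wx":0,"wy":0,"wz":0},{"dx":13.5,"dy":4.5,"dz":0,"wx":0,"wy":0,"wz":0},{"dx":19,"dy":6.4,"dz":0,"wx":0,"wy":0,"wz":0},{"dx":24.8,"dy":8.4,"dz":0,"wx":0,"wy":0,"wz":0},{"dx":30.6,"dy":10.4,"dz":0,"wx":0,"wy":0,"wz":0},{"dx":36.4,"dy":12.3,"dz":0,"wx":0,"wy":0,"wz":0},{"dx":42.2,"dy":14.3,"dz":0,"wx":0,"wy":0,"wz":0},{"dx":47.5,"dy":16,"dz":0,"wx":0,"wy":0,"wz":0},{"dx":52,"dy":17.6,"dz":0,"wx":0,"wy":0,"wz":0}]'
python3 -m crank '[{"dx":2.5,"dy":0.8,"dz":0,"wx":0,"wy":0,"wz":0},{"dx":3.6,"dy":1.2,"dz":0.5,"wx":0,"wy":0,"wz":0},{"dx":3.6,"dy":1.2,"dz":2,"wx":0,"wy":0,"wz":0},{"dx":3.6,"dy":1.2,"dz":3.5,"wx":0,"wy":0,"wz":0},{"dx":3.6,"dy":1.2,"dz":4.8,"wx":0,"wy":0,"wz":0},{"dx":3.6,"dy":1.2,"dz":5.8,"wx":0,"wy":0,"wz":0},{"dx":3.6,"dy":1.2,"dz":6.5,"wx":0,"wy":0,"wz":0},{"dx":3.6,"dy":1.2,"dz":6.5,"wx":0,"wy":0,"wz":0},{"dx":3.6,"dy":1.2,"dz":6.5,"wx":0,"wy":0,"wz":0},{"dx":3.6,"dy":1.2,"dz":6.5,"wx":0,"wy":0,"wz":0}]'
```

```text
t: 7.0
eef_pos: [0.4706, -0.3411, 0.092]
ee_rot: [-3.141, -0.0, -1.571]
force: [0.4, 0.5, -2.1]
width: 0.0255
gripper_force: 25.0
t: 8.25
eef_pos: [0.4599, -0.3753, 0.0271]
ee_rot: [-3.141, -0.0, -1.57]
force: [-1.2, -0.1, -1.9]
width: 0.0253
gripper_force: 25.0
```

```bash
python3 -m crank '[{"dx":0,"dy":0,"dz":0.3,"wx":0,"wy":0,"wz":0},{"dx":0,"dy":0,"dz":0.6,"wx":0,"wy":0,"wz":0},{"dx":0,"dy":0,"dz":0.8,"wx":0,"wy":0,"wz":0},{"dx":0,"dy":0,"dz":1,"wx":0,"wy":0,"wz":0},{"dx":0,"dy":0,"dz":1.05,"wx":0,"wy":0,"wz":0},{"dx":0,"dy":0,"dz":1.1,"wx":0,"wy":0,"wz":0},{"dx":0,"dy":0,"dz":1.1,"wx":0,"wy":0,"wz":0},{"dx":0,"dy":0,"dz":1.1,"wx":0,"wy":0,"wz":0},{"dx":0,"dy":0,"dz":1.1,"wx":0,"wy":0,"wz":0},{"dx":0,"dy":0,"dz":1.1,"wx":0,"wy":0,"wz":0}]'
python3 -m crank '[{"dx":0,"dy":0,"dz":0,"wx":0,"wy":0,"wz":0},{"dx":0,"dy":0,"dz":0,"wx":0,"wy":0,"wz":0},{"dx":0,"dy":0,"dz":0,"wx":0,"wy":0,"wz":0},{"dx":0,"dy":0,"dz":0,"wx":0,"wy":0,"wz":0},{"dx":0,"dy":0,"dz":-1,"wx":0,"wy":0,"wz":0},{"dx":0,"dy":0,"dz":-3,"wx":0,"wy":0,"wz":0},{"dx":0,"dy":0,"dz":-5,"wx":0,"wy":0,"wz":0},{"dx":0,"dy":0,"dz":-7,"wx":0,"wy":0,"wz":0},{"dx":0,"dy":0,"dz":-8,"wx":0,"wy":0,"wz":0},{"dx":0,"dy":0,"dz":-8,"wx":0,"wy":0,"wz":0}]' 4.5
```

```text
t: 9.5
eef_pos: [0.4596, -0.3752, 0.0156]
ee_rot: [-3.142, -0.0, -1.57]
force: [-0.4, -0.4, -1.5]
width: 0.0253
gripper_force: 25.0
t: 10.75
eef_pos: [0.4599, -0.3753, 0.0964]
ee_rot: [-3.14, -0.001, -1.571]
force: [0.2, -0.7, -1.1]
width: 0.0449
gripper_force: 0.0
```

```bash
python3 -m crank '[{"dx":-3,"dy":-3.5,"dz":0,"wx":0,"wy":0,"wz":0},{"dx":-6.5,"dy":-7.6,"dz":0,"wx":0,"wy":0,"wz":0},{"dx":-10,"dy":-11.7,"dz":0,"wx":0,"wy":0,"wz":0},{"dx":-13,"dy":-15.3,"dz":0,"wx":0,"wy":0,"wz":0},{"dx":-15.5,"dy":-18,"dz":0,"wx":0,"wy":0,"wz":0},{"dx":-16,"dy":-18.8,"dz":0.5,"wx":0,"wy":0,"wz":0},{"dx":-16,"dy":-18.8,"dz":2,"wx":0,"wy":0,"wz":0},{"dx":-16,"dy":-18.8,"dz":4,"wx":0,"wy":0,"wz":0},{"dx":-16,"dy":-18.8,"dz":5,"wx":0,"wy":0,"wz":0},{"dx":-16,"dy":-18.8,"dz":5.5,"wx":0,"wy":0,"wz":0}]' 6.6
python3 -m crank '[{"dx":0,"dy":0,"dz":0,"wx":0,"wy":0,"wz":0},{"dx":0,"dy":0,"dz":1,"wx":0,"wy":0,"wz":0},{"dx":0,"dy":0,"dz":2,"wx":0,"wy":0,"wz":0},{"dx":0,"dy":0,"dz":2.8,"wx":0,"wy":0,"wz":0},{"dx":0,"dy":0,"dz":3.3,"wx":0,"wy":0,"wz":0},{"dx":0,"dy":0,"dz":3.6,"wx":0,"wy":0,"wz":0},{"dx":0,"dy":0,"dz":3.6,"wx":0,"wy":0,"wz":0},{"dx":0,"dy":0,"dz":3.6,"wx":0,"wy":0,"wz":0},{"dx":0,"dy":0,"dz":3.6,"wx":0,"wy":0,"wz":0},{"dx":0,"dy":0,"dz":3.6,"wx":0,"wy":0,"wz":0}]'
```

```text
t: 12.0
eef_pos: [0.6464, -0.2158, 0.0394]
ee_rot: [3.14, 0.0, -1.571]
force: [0.4, 1.1, 0.7]
width: 0.0658
gripper_force: 0.0
t: 13.25
eef_pos: [0.6476, -0.2151, 0.0048]
ee_rot: [-3.141, -0.0, -1.57]
force: [0.6, -0.0, -1.0]
width: 0.0656
gripper_force: 0.0
```

```bash
python3 -m crank '[{"dx":0,"dy":0,"dz":0,"wx":0,"wy":0,"wz":0},{"dx":0,"dy":0,"dz":0,"wx":0,"wy":0,"wz":0},{"dx":0,"dy":0,"dz":0,"wx":0,"wy":0,"wz":0},{"dx":0,"dy":0,"dz":0,"wx":0,"wy":0,"wz":0},{"dx":0,"dy":0,"dz":-0.5,"wx":0,"wy":0,"wz":0},{"dx":0,"dy":0,"dz":-1.5,"wx":0,"wy":0,"wz":0},{"dx":0,"dy":0,"dz":-3,"wx":0,"wy":0,"wz":0},{"dx":0,"dy":0,"dz":-5,"wx":0,"wy":0,"wz":0},{"dx":0,"dy":0,"dz":-7,"wx":0,"wy":0,"wz":0},{"dx":0,"dy":0,"dz":-8,"wx":0,"wy":0,"wz":0}]' 0 25
```

```text
t: 14.5
eef_pos: [0.6483, -0.2152, 0.087]
ee_rot: [-3.139, -0.0, -1.57]
force: [-0.1, 0.6, -1.5]
width: 0.0434
gripper_force: 25.0
```

```bash
python3 -m crank '[{"dx":-3,"dy":1.1,"dz":0,"wx":0,"wy":0,"wz":0},{"dx":-8,"dy":3,"dz":0,"wx":0,"wy":0,"wz":0},{"dx":-13.5,"dy":5,"dz":0,"wx":0,"wy":0,"wz":0},{"dx":-19,"dy":7,"dz":0,"wx":0,"wy":0,"wz":0},{"dx":-24.7,"dy":9.1,"dz":0,"wx":0,"wy":0,"wz":0},{"dx":-30.4,"dy":11.2,"dz":0,"wx":0,"wy":0,"wz":0},{"dx":-36,"dy":13.3,"dz":0,"wx":0,"wy":0,"wz":0},{"dx":-41.6,"dy":15.4,"dz":0,"wx":0,"wy":0,"wz":0},{"dx":-46.5,"dy":17.2,"dz":0,"wx":0,"wy":0,"wz":0},{"dx":-50,"dy":18.5,"dz":0,"wx":0,"wy":0,"wz":0}]'
python3 -m crank '[{"dx":-1.8,"dy":0.7,"dz":0,"wx":0,"wy":0,"wz":0},{"dx":-2.4,"dy":0.9,"dz":0.5,"wx":0,"wy":0,"wz":0},{"dx":-2.4,"dy":0.9,"dz":2,"wx":0,"wy":0,"wz":0},{"dx":-2.4,"dy":0.9,"dz":3.5,"wx":0,"wy":0,"wz":0},{"dx":-2.4,"dy":0.9,"dz":5,"wx":0,"wy":0,"wz":0},{"dx":-2.4,"dy":0.9,"dz":6.2,"wx":0,"wy":0,"wz":0},{"dx":-2.4,"dy":0.9,"dz":6.8,"wx":0,"wy":0,"wz":0},{"dx":-2.4,"dy":0.9,"dz":7.2,"wx":0,"wy":0,"wz":0},{"dx":-2.4,"dy":0.9,"dz":7.5,"wx":0,"wy":0,"wz":0},{"dx":-2.4,"dy":0.9,"dz":7.6,"wx":0,"wy":0,"wz":0}]'
```

```text
t: 15.75
eef_pos: [0.4614, 0.287, 0.0851]
ee_rot: [-3.141, 0.001, -1.569]
force: [1.2, 0.8, -1.5]
width: 0.0436
gripper_force: 25.0
t: 17.0
eef_pos: [0.4534, 0.309, 0.0087]
ee_rot: [-3.141, 0.0, -1.57]
force: [0.4, 2.0, -1.0]
width: 0.0431
gripper_force: 25.0
```

```bash
python3 -m crank '[{"dx":0,"dy":0,"dz":0,"wx":0,"wy":0,"wz":0},{"dx":0,"dy":0,"dz":0,"wx":0,"wy":0,"wz":0},{"dx":0,"dy":0,"dz":0,"wx":0,"wy":0,"wz":0},{"dx":0,"dy":0,"dz":0,"wx":0,"wy":0,"wz":0},{"dx":0,"dy":0,"dz":-1,"wx":0,"wy":0,"wz":0},{"dx":0,"dy":0,"dz":-3,"wx":0,"wy":0,"wz":0},{"dx":0,"dy":0,"dz":-5,"wx":0,"wy":0,"wz":0},{"dx":0,"dy":0,"dz":-7,"wx":0,"wy":0,"wz":0},{"dx":0,"dy":0,"dz":-8,"wx":0,"wy":0,"wz":0},{"dx":0,"dy":0,"dz":-8,"wx":0,"wy":0,"wz":0}]' 5.8
python3 -m crank '[{"dx":4,"dy":0,"dz":0,"wx":0,"wy":0,"wz":0},{"dx":9.5,"dy":-0.1,"dz":0,"wx":0,"wy":0,"wz":0},{"dx":15,"dy":-0.2,"dz":0,"wx":0,"wy":0,"wz":0},{"dx":20.5,"dy":-0.3,"dz":0,"wx":0,"wy":0,"wz":0},{"dx":26,"dy":-0.4,"dz":0,"wx":0,"wy":0,"wz":0},{"dx":30,"dy":-0.4,"dz":0,"wx":0,"wy":0,"wz":0},{"dx":32,"dy":-0.4,"dz":0.5,"wx":0,"wy":0,"wz":0},{"dx":32,"dy":-0.4,"dz":2,"wx":0,"wy":0,"wz":0},{"dx":32,"dy":-0.4,"dz":3,"wx":0,"wy":0,"wz":0},{"dx":32,"dy":-0.4,"dz":3.5,"wx":0,"wy":0,"wz":0}]' 5
python3 -m crank '[{"dx":0,"dy":0,"dz":0.5,"wx":0,"wy":0,"wz":0},{"dx":0,"dy":0,"dz":1.5,"wx":0,"wy":0,"wz":0},{"dx":0,"dy":0,"dz":2.5,"wx":0,"wy":0,"wz":0},{"dx":0,"dy":0,"dz":3.4,"wx":0,"wy":0,"wz":0},{"dx":0,"dy":0,"dz":3.9,"wx":0,"wy":0,"wz":0},{"dx":0,"dy":0,"dz":4.1,"wx":0,"wy":0,"wz":0},{"dx":0,"dy":0,"dz":4.1,"wx":0,"wy":0,"wz":0},{"dx":0,"dy":0,"dz":4.1,"wx":0,"wy":0,"wz":0},{"dx":0,"dy":0,"dz":4.1,"wx":0,"wy":0,"wz":0},{"dx":0,"dy":0,"dz":4.1,"wx":0,"wy":0,"wz":0}]'
```

```text
t: 18.25
eef_pos: [0.4536, 0.3092, 0.0894]
ee_rot: [-3.141, 0.001, -1.57]
force: [0.7, 0.3, -0.1]
width: 0.0578
gripper_force: 0.0
t: 19.5
eef_pos: [0.4569, -0.0112, 0.0526]
ee_rot: [3.14, -0.001, -1.57]
force: [-0.3, 0.6, 0.2]
width: 0.0498
gripper_force: 0.0
t: 20.75
eef_pos: [0.4575, -0.0111, 0.0127]
ee_rot: [-3.141, 0.0, -1.57]
force: [1.0, -0.3, 0.5]
width: 0.05
gripper_force: 0.0
```

Next I close on the bush, lift it, and carry it to yellow (0.460, 0.377), a shift of dx=-38.8, dy=-0.3.

```bash
python3 -m crank '[{"dx":0,"dy":0,"dz":0,"wx":0,"wy":0,"wz":0},{"dx":0,"dy":0,"dz":0,"wx":0,"wy":0,"wz":0},{"dx":0,"dy":0,"dz":0,"wx":0,"wy":0,"wz":0},{"dx":0,"dy":0,"dz":0,"wx":0,"wy":0,"wz":0},{"dx":0,"dy":0,"dz":-0.5,"wx":0,"wy":0,"wz":0},{"dx":0,"dy":0,"dz":-1.5,"wx":0,"wy":0,"wz":0},{"dx":0,"dy":0,"dz":-3,"wx":0,"wy":0,"wz":0},{"dx":0,"dy":0,"dz":-5,"wx":0,"wy":0,"wz":0},{"dx":0,"dy":0,"dz":-7,"wx":0,"wy":0,"wz":0},{"dx":0,"dy":0,"dz":-8,"wx":0,"wy":0,"wz":0}]' 0 25
python3 -m crank '[{"dx":-3,"dy":0,"dz":0,"wx":0,"wy":0,"wz":0},{"dx":-8,"dy":0,"dz":0,"wx":0,"wy":0,"wz":0},{"dx":-13,"dy":-0.1,"dz":0,"wx":0,"wy":0,"wz":0},{"dx":-18,"dy":-0.1,"dz":0,"wx":0,"wy":0,"wz":0},{"dx":-23,"dy":-0.2,"dz":0,"wx":0,"wy":0,"wz":0},{"dx":-28,"dy":-0.2,"dz":0,"wx":0,"wy":0,"wz":0},{"dx":-33,"dy":-0.3,"dz":0,"wx":0,"wy":0,"wz":0},{"dx":-37,"dy":-0.3,"dz":0,"wx":0,"wy":0,"wz":0},{"dx":-38.8,"dy":-0.3,"dz":0,"wx":0,"wy":0,"wz":0},{"dx":-38.8,"dy":-0.3,"dz":0,"wx":0,"wy":0,"wz":0}]'
```

```text
t: 22.0
eef_pos: [0.458, -0.0109, 0.0941]
ee_rot: [-3.14, 0.001, -1.57]
force: [0.6, -0.4, -1.5]
width: 0.0252
gripper_force: 25.0
t: 23.25
eef_pos: [0.4599, 0.3774, 0.0921]
ee_rot: [3.141, -0.001, -1.569]
force: [0.4, 0.5, -0.7]
width: 0.0255
gripper_force: 25.0
```

```bash
python3 -m crank '[{"dx":0,"dy":0,"dz":1,"wx":0,"wy":0,"wz":0},{"dx":0,"dy":0,"dz":2.5,"wx":0,"wy":0,"wz":0},{"dx":0,"dy":0,"dz":4,"wx":0,"wy":0,"wz":0},{"dx":0,"dy":0,"dz":5.3,"wx":0,"wy":0,"wz":0},{"dx":0,"dy":0,"dz":6.3,"wx":0,"wy":0,"wz":0},{"dx":0,"dy":0,"dz":6.9,"wx":0,"wy":0,"wz":0},{"dx":0,"dy":0,"dz":7.3,"wx":0,"wy":0,"wz":0},{"dx":0,"dy":0,"dz":7.5,"wx":0,"wy":0,"wz":0},{"dx":0,"dy":0,"dz":7.6,"wx":0,"wy":0,"wz":0},{"dx":0,"dy":0,"dz":7.6,"wx":0,"wy":0,"wz":0}]'
```

```text
t: 24.5
eef_pos: [0.4604, 0.377, 0.0168]
ee_rot: [-3.141, 0.0, -1.57]
force: [0.3, -0.4, -2.3]
width: 0.0251
gripper_force: 25.0
```

```bash
python3 -m crank '[{"dx":0,"dy":0,"dz":0,"wx":0,"wy":0,"wz":0},{"dx":0,"dy":0,"dz":0,"wx":0,"wy":0,"wz":0},{"dx":0,"dy":0,"dz":0,"wx":0,"wy":0,"wz":0},{"dx":0,"dy":0,"dz":0,"wx":0,"wy":0,"wz":0},{"dx":0,"dy":0,"dz":-1,"wx":0,"wy":0,"wz":0},{"dx":0,"dy":0,"dz":-3,"wx":0,"wy":0,"wz":0},{"dx":0,"dy":0,"dz":-5,"wx":0,"wy":0,"wz":0},{"dx":0,"dy":0,"dz":-7,"wx":0,"wy":0,"wz":0},{"dx":0,"dy":0,"dz":-8,"wx":0,"wy":0,"wz":0},{"dx":0,"dy":0,"dz":-8,"wx":0,"wy":0,"wz":0}]' 4.5
python3 -m crank '[{"dx":4,"dy":0,"dz":0,"wx":0,"wy":0,"wz":0},{"dx":9,"dy":-0.1,"dz":0,"wx":0,"wy":0,"wz":0},{"dx":14,"dy":-0.2,"dz":0,"wx":0,"wy":0,"wz":0},{"dx":19,"dy":-0.2,"dz":0,"wx":0,"wy":0,"wz":0},{"dx":23.5,"dy":-0.2,"dz":0,"wx":0,"wy":0,"wz":0},{"dx":25.6,"dy":-0.2,"dz":0.3,"wx":0,"wy":0,"wz":0},{"dx":25.6,"dy":-0.2,"dz":1.5,"wx":0,"wy":0,"wz":0},{"dx":25.6,"dy":-0.2,"dz":3,"wx":0,"wy":0,"wz":0},{"dx":25.6,"dy":-0.2,"dz":4.5,"wx":0,"wy":0,"wz":0},{"dx":25.6,"dy":-0.2,"dz":5.5,"wx":0,"wy":0,"wz":0}]' 6.6
python3 -m crank '[{"dx":0,"dy":0,"dz":0.5,"wx":0,"wy":0,"wz":0},{"dx":0,"dy":0,"dz":1.4,"wx":0,"wy":0,"wz":0},{"dx":0,"dy":0,"dz":2.2,"wx":0,"wy":0,"wz":0},{"dx":0,"dy":0,"dz":2.9,"wx":0,"wy":0,"wz":0},{"dx":0,"dy":0,"dz":3.4,"wx":0,"wy":0,"wz":0},{"dx":0,"dy":0,"dz":3.6,"wx":0,"wy":0,"wz":0},{"dx":0,"dy":0,"dz":3.6,"wx":0,"wy":0,"wz":0},{"dx":0,"dy":0,"dz":3.6,"wx":0,"wy":0,"wz":0},{"dx":0,"dy":0,"dz":3.6,"wx":0,"wy":0,"wz":0},{"dx":0,"dy":0,"dz":3.6,"wx":0,"wy":0,"wz":0}]'
```

```text
t: 25.75
eef_pos: [0.4605, 0.3772, 0.0974]
ee_rot: [-3.141, 0.001, -1.57]
force: [-0.6, -0.6, -0.1]
width: 0.0452
gripper_force: 0.0
t: 27.0
eef_pos: [0.4621, 0.1215, 0.0401]
ee_rot: [3.14, -0.001, -1.57]
force: [-0.6, -1.1, 0.0]
width: 0.0657
gripper_force: 0.0
t: 28.25
eef_pos: [0.4625, 0.1209, 0.0057]
ee_rot: [-3.141, 0.0, -1.57]
force: [0.1, -0.3, -0.4]
width: 0.0661
gripper_force: 0.0
```

```bash
python3 -m crank '[{"dx":0,"dy":0,"dz":0,"wx":0,"wy":0,"wz":0},{"dx":0,"dy":0,"dz":0,"wx":0,"wy":0,"wz":0},{"dx":0,"dy":0,"dz":0,"wx":0,"wy":0,"wz":0},{"dx":0,"dy":0,"dz":0,"wx":0,"wy":0,"wz":0},{"dx":0,"dy":0,"dz":-0.5,"wx":0,"wy":0,"wz":0},{"dx":0,"dy":0,"dz":-1.5,"wx":0,"wy":0,"wz":0},{"dx":0,"dy":0,"dz":-3,"wx":0,"wy":0,"wz":0},{"dx":0,"dy":0,"dz":-5,"wx":0,"wy":0,"wz":0},{"dx":0,"dy":0,"dz":-7,"wx":0,"wy":0,"wz":0},{"dx":0,"dy":0,"dz":-8,"wx":0,"wy":0,"wz":0}]' 0 25
```

```text
t: 29.5
eef_pos: [0.4628, 0.1212, 0.0871]
ee_rot: [-3.14, 0.001, -1.57]
force: [0.1, -0.6, -1.7]
width: 0.0428
gripper_force: 25.0
```

To green (0.476, -0.310): dx=43.1, dy=-1.3.

```bash
python3 -m crank '[{"dx":3,"dy":0,"dz":0,"wx":0,"wy":0,"wz":0},{"dx":8,"dy":-0.2,"dz":0,"wx":0,"wy":0,"wz":0},{"dx":13.5,"dy":-0.4,"dz":0,"wx":0,"wy":0,"wz":0},{"dx":19,"dy":-0.6,"dz":0,"wx":0,"wy":0,"wz":0},{"dx":24.5,"dy":-0.8,"dz":0,"wx":0,"wy":0,"wz":0},{"dx":30,"dy":-1,"dz":0,"wx":0,"wy":0,"wz":0},{"dx":35.5,"dy":-1.1,"dz":0,"wx":0,"wy":0,"wz":0},{"dx":40,"dy":-1.2,"dz":0,"wx":0,"wy":0,"wz":0},{"dx":43,"dy":-1.3,"dz":0,"wx":0,"wy":0,"wz":0},{"dx":43.1,"dy":-1.3,"dz":0,"wx":0,"wy":0,"wz":0}]'
python3 -m crank '[{"dx":0,"dy":0,"dz":1,"wx":0,"wy":0,"wz":0},{"dx":0,"dy":0,"dz":2.5,"wx":0,"wy":0,"wz":0},{"dx":0,"dy":0,"dz":4,"wx":0,"wy":0,"wz":0},{"dx":0,"dy":0,"dz":5.3,"wx":0,"wy":0,"wz":0},{"dx":0,"dy":0,"dz":6.3,"wx":0,"wy":0,"wz":0},{"dx":0,"dy":0,"dz":6.9,"wx":0,"wy":0,"wz":0},{"dx":0,"dy":0,"dz":7.3,"wx":0,"wy":0,"wz":0},{"dx":0,"dy":0,"dz":7.5,"wx":0,"wy":0,"wz":0},{"dx":0,"dy":0,"dz":7.6,"wx":0,"wy":0,"wz":0},{"dx":0,"dy":0,"dz":7.6,"wx":0,"wy":0,"wz":0}]'
```

```text
t: 30.75
eef_pos: [0.4749, -0.3119, 0.085]
ee_rot: [3.141, 0.0, -1.573]
force: [-0.4, 0.8, -1.9]
width: 0.0433
gripper_force: 25.0
t: 32.0
eef_pos: [0.4756, -0.3102, 0.0098]
ee_rot: [-3.141, -0.0, -1.571]
force: [-0.0, -0.2, -1.1]
width: 0.0433
gripper_force: 25.0
```

```bash
python3 -m crank '[{"dx":0,"dy":0,"dz":0,"wx":0,"wy":0,"wz":0},{"dx":0,"dy":0,"dz":0,"wx":0,"wy":0,"wz":0},{"dx":0,"dy":0,"dz":0,"wx":0,"wy":0,"wz":0},{"dx":0,"dy":0,"dz":0,"wx":0,"wy":0,"wz":0},{"dx":0,"dy":0,"dz":-1,"wx":0,"wy":0,"wz":0},{"dx":0,"dy":0,"dz":-3,"wx":0,"wy":0,"wz":0},{"dx":0,"dy":0,"dz":-5,"wx":0,"wy":0,"wz":0},{"dx":0,"dy":0,"dz":-7,"wx":0,"wy":0,"wz":0},{"dx":0,"dy":0,"dz":-8,"wx":0,"wy":0,"wz":0},{"dx":0,"dy":0,"dz":-8,"wx":0,"wy":0,"wz":0}]' 5.8
```

```text
t: 33.25
eef_pos: [0.476, -0.3102, 0.0904]
ee_rot: [-3.14, -0.0, -1.57]
force: [0.7, -0.4, 0.4]
width: 0.0583
gripper_force: 0.0
```

```bash
python3 -m crank '[{"dx":-4,"dy":0.5,"dz":0,"wx":0,"wy":0,"wz":0},{"dx":-9,"dy":1,"dz":0,"wx":0,"wy":0,"wz":0},{"dx":-14,"dy":1.6,"dz":0,"wx":0,"wy":0,"wz":0},{"dx":-18.5,"dy":2.1,"dz":0,"wx":0,"wy":0,"wz":0},{"dx":-20.2,"dy":2.3,"dz":0,"wx":0,"wy":0,"wz":0},{"dx":-20.2,"dy":2.3,"dz":0.3,"wx":0,"wy":0,"wz":0},{"dx":-20.2,"dy":2.3,"dz":1.5,"wx":0,"wy":0,"wz":0},{"dx":-20.2,"dy":2.3,"dz":3,"wx":0,"wy":0,"wz":0},{"dx":-20.2,"dy":2.3,"dz":4.2,"wx":0,"wy":0,"wz":0},{"dx":-20.2,"dy":2.3,"dz":5,"wx":0,"wy":0,"wz":0}]' 6.6
python3 -m crank '[{"dx":0,"dy":0,"dz":0.5,"wx":0,"wy":0,"wz":0},{"dx":0,"dy":0,"dz":1.4,"wx":0,"wy":0,"wz":0},{"dx":0,"dy":0,"dz":2.2,"wx":0,"wy":0,"wz":0},{"dx":0,"dy":0,"dz":2.9,"wx":0,"wy":0,"wz":0},{"dx":0,"dy":0,"dz":3.3,"wx":0,"wy":0,"wz":0},{"dx":0,"dy":0,"dz":3.5,"wx":0,"wy":0,"wz":0},{"dx":0,"dy":0,"dz":3.5,"wx":0,"wy":0,"wz":0},{"dx":0,"dy":0,"dz":3.5,"wx":0,"wy":0,"wz":0},{"dx":0,"dy":0,"dz":3.5,"wx":0,"wy":0,"wz":0},{"dx":0,"dy":0,"dz":3.5,"wx":0,"wy":0,"wz":0}]'
```

```text
t: 34.5
eef_pos: [0.4519, -0.1088, 0.0383]
ee_rot: [3.14, -0.0, -1.572]
force: [0.0, 0.5, -0.9]
width: 0.0659
gripper_force: 0.0
t: 35.75
eef_pos: [0.4526, -0.1081, 0.0047]
ee_rot: [-3.141, 0.0, -1.57]
force: [0.1, 0.1, 0.2]
width: 0.0662
gripper_force: 0.0
```

```bash
python3 -m crank '[{"dx":0,"dy":0,"dz":0,"wx":0,"wy":0,"wz":0},{"dx":0,"dy":0,"dz":0,"wx":0,"wy":0,"wz":0},{"dx":0,"dy":0,"dz":0,"wx":0,"wy":0,"wz":0},{"dx":0,"dy":0,"dz":0,"wx":0,"wy":0,"wz":0},{"dx":0,"dy":0,"dz":-0.5,"wx":0,"wy":0,"wz":0},{"dx":0,"dy":0,"dz":-1.5,"wx":0,"wy":0,"wz":0},{"dx":0,"dy":0,"dz":-3,"wx":0,"wy":0,"wz":0},{"dx":0,"dy":0,"dz":-5,"wx":0,"wy":0,"wz":0},{"dx":0,"dy":0,"dz":-7,"wx":0,"wy":0,"wz":0},{"dx":0,"dy":0,"dz":-8,"wx":0,"wy":0,"wz":0}]' 0 25
```

```text
t: 37.0
eef_pos: [0.4531, -0.1081, 0.0862]
ee_rot: [-3.139, 0.0, -1.57]
force: [-0.9, -1.2, -1.0]
width: 0.0426
gripper_force: 25.0
```

To red (0.637, -0.021): dx=-8.7, dy=-18.4.

```bash
python3 -m crank '[{"dx":-1,"dy":-2.1,"dz":0,"wx":0,"wy":0,"wz":0},{"dx":-2.5,"dy":-5.3,"dz":0,"wx":0,"wy":0,"wz":0},{"dx":-4,"dy":-8.5,"dz":0,"wx":0,"wy":0,"wz":0},{"dx":-5.5,"dy":-11.7,"dz":0,"wx":0,"wy":0,"wz":0},{"dx":-7,"dy":-14.9,"dz":0,"wx":0,"wy":0,"wz":0},{"dx":-8.2,"dy":-17.3,"dz":0,"wx":0,"wy":0,"wz":0},{"dx":-8.7,"dy":-18.4,"dz":0,"wx":0,"wy":0,"wz":0},{"dx":-8.7,"dy":-18.4,"dz":0,"wx":0,"wy":0,"wz":0},{"dx":-8.7,"dy":-18.4,"dz":0,"wx":0,"wy":0,"wz":0},{"dx":-8.7,"dy":-18.4,"dz":0,"wx":0,"wy":0,"wz":0}]'
python3 -m crank '[{"dx":0,"dy":0,"dz":1,"wx":0,"wy":0,"wz":0},{"dx":0,"dy":0,"dz":2.5,"wx":0,"wy":0,"wz":0},{"dx":0,"dy":0,"dz":4,"wx":0,"wy":0,"wz":0},{"dx":0,"dy":0,"dz":5.3,"wx":0,"wy":0,"wz":0},{"dx":0,"dy":0,"dz":6.3,"wx":0,"wy":0,"wz":0},{"dx":0,"dy":0,"dz":6.9,"wx":0,"wy":0,"wz":0},{"dx":0,"dy":0,"dz":7.3,"wx":0,"wy":0,"wz":0},{"dx":0,"dy":0,"dz":7.5,"wx":0,"wy":0,"wz":0},{"dx":0,"dy":0,"dz":7.6,"wx":0,"wy":0,"wz":0},{"dx":0,"dy":0,"dz":7.6,"wx":0,"wy":0,"wz":0}]'
```

```text
t: 38.25
eef_pos: [0.6357, -0.0215, 0.0848]
ee_rot: [3.141, 0.0, -1.571]
force: [0.1, -0.8, -1.6]
width: 0.0426
gripper_force: 25.0
t: 39.5
eef_pos: [0.6366, -0.0211, 0.0088]
ee_rot: [-3.141, 0.0, -1.57]
force: [-1.1, 0.9, -2.7]
width: 0.0425
gripper_force: 25.0
```

```bash
python3 -m crank '[{"dx":0,"dy":0,"dz":0,"wx":0,"wy":0,"wz":0},{"dx":0,"dy":0,"dz":0,"wx":0,"wy":0,"wz":0},{"dx":0,"dy":0,"dz":0,"wx":0,"wy":0,"wz":0},{"dx":0,"dy":0,"dz":0,"wx":0,"wy":0,"wz":0},{"dx":0,"dy":0,"dz":-1,"wx":0,"wy":0,"wz":0},{"dx":0,"dy":0,"dz":-4,"wx":0,"wy":0,"wz":0},{"dx":0,"dy":0,"dz":-8,"wx":0,"wy":0,"wz":0},{"dx":0,"dy":0,"dz":-12,"wx":0,"wy":0,"wz":0},{"dx":0,"dy":0,"dz":-16,"wx":0,"wy":0,"wz":0},{"dx":0,"dy":0,"dz":-18,"wx":0,"wy":0,"wz":0}]' 5.8
python3 -m crank '[{"dx":-5,"dy":0,"dz":0,"wx":0,"wy":0,"wz":0},{"dx":-10,"dy":0,"dz":0,"wx":0,"wy":0,"wz":0},{"dx":-15,"dy":1,"dz":0,"wx":0,"wy":0,"wz":0},{"dx":-20,"dy":2,"dz":0,"wx":0,"wy":0,"wz":0},{"dx":-25,"dy":4,"dz":0,"wx":0,"wy":0,"wz":0},{"dx":-30,"dy":7,"dz":0,"wx":0,"wy":0,"wz":0},{"dx":-35,"dy":10,"dz":0,"wx":0,"wy":0,"wz":0},{"dx":-40,"dy":14,"dz":0,"wx":0,"wy":0,"wz":0},{"dx":-45,"dy":18,"dz":0,"wx":0,"wy":0,"wz":0},{"dx":-50,"dy":21,"dz":0,"wx":0,"wy":0,"wz":0}]'
python3 - <<'E'
from meas import *
for n in("top","scene"):
    f=arm.grab_frame(n); cv2.imwrite(f"pics/{n}9.png",cv2.cvtColor(cv2.resize(f,(800,600)),cv2.COLOR_RGB2BGR))
E
```

```text
t: 40.75
eef_pos: [0.6374, -0.0211, 0.1923]
ee_rot: [-3.137, 0.001, -1.57]
force: [-0.2, -0.4, -0.9]
width: 0.0583
gripper_force: 0.0
t: 42.0
eef_pos: [0.4247, 0.4802, 0.1899]
ee_rot: [-3.141, 0.001, -1.57]
force: [1.0, -0.0, 0.5]
width: 0.0585
gripper_force: 0.0
```

View pics/top9.png

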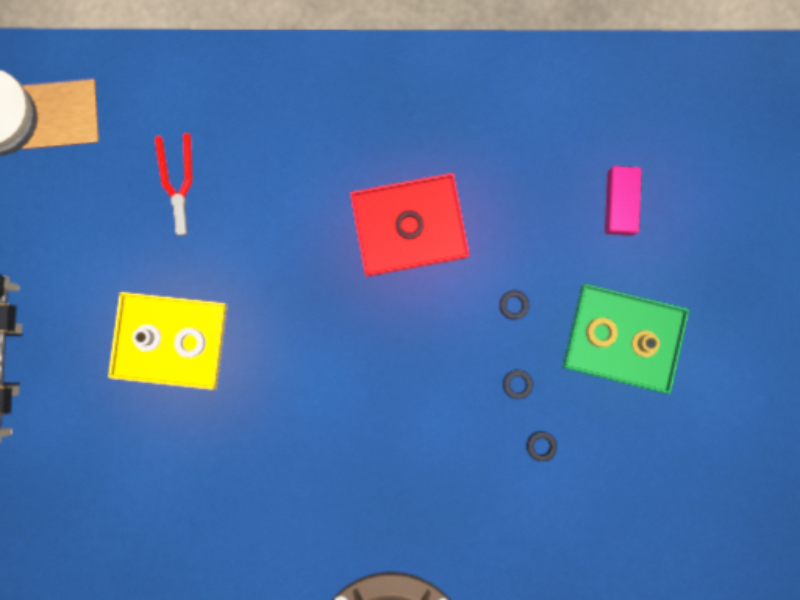

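View pics/scene9.png

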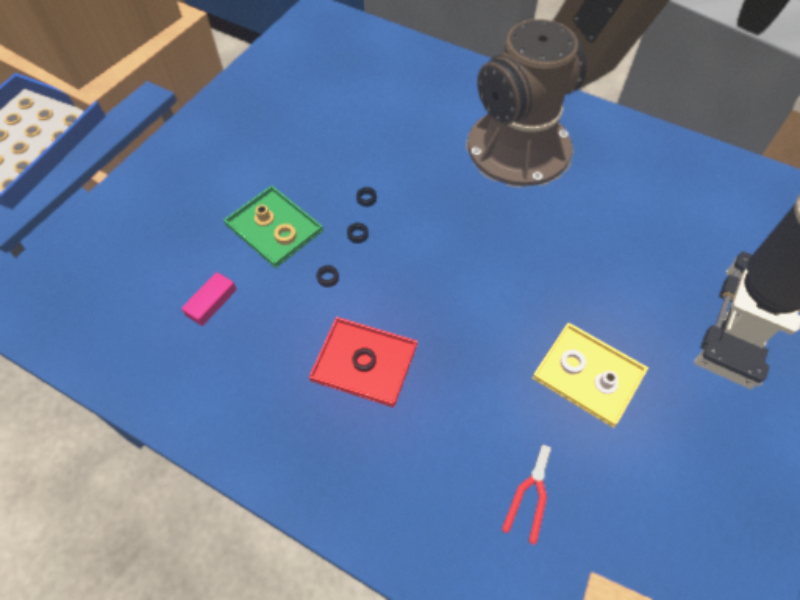

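All five parts lie flat or stand upright in the right trays. In the enlarged top view: brass at (602,332) and (646,343), steel at (146,338) and (190,343), black ring at (409,225). The wax bar and pliers have not moved.

```bash
python3 -c "
from station import arm
print(arm.job_done())"
```

```text
the job is handed in; nothing more can be done
None
```

I sorted all five parts into their trays (brass in green, polished steel in yellow, the leftmost black ring in red) and handed the job in at about 42 s; the last pictures show them in place with the wax bar and pliers unmoved, but the hand-in gave no verdict.

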